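# Check two cases, square up the forming block and load it

### The job

Lift open the lids of both blue cases first to see what each holds, and leave them standing open; then take the grooved brass forming block out of its case, set it down in the corner of the low L-shaped stop, snug against both fences with its long side along the long fence, and let go. Then take it again by its two ends and lower it gently, grooves up, between the walls of the grey holder until it sits on the holder's floor with its ends flush with the wall ends, and let go. Leave the plain steel block in its case and do not disturb the tape, pliers, red bar or bottle.

Things in the scene. Friction and masses are not known exactly. Their poses are not given: they have to be found in the camera images.
- case_1: One of two alike blue hinged cases, fixed to the bench, 90 (x) by 124 (y) by 42 mm high without lid; walls and floor 5 mm. Origin: centre of its underside. Lid hinged on top of the +x wall (away from the robot; yaw within 0.25 rad). Either case may hold either block. The brass one lies on the floor, long side roughly along the case's x: about 7 mm free at its ends, 25 mm or more at its sides.
- case_2: The other blue case, the same in every way.
- lid_1 (a joint): Angle of the lid of case_1: 0 closed (start), grows as it opens, 1.57 upright, stop at 1.9. A 6 mm slab 90 by 124 mm on a hinge stiff by friction: it stays where it is left; lifting at the tab takes 1 to 2 N. Standing open means beyond 1.0 rad (57 degrees); about 1.7 leaves good room for a gripper over the case.
- lid_2 (a joint): The same for the lid of case_2.
- lid_1_tab (a point): Centre of the black lift tab of lid_1: 24 mm wide (along the case's y), 8 mm thick, standing 32 mm out past the lid's front edge over free bench. Its centre is 107 mm from the hinge line, 17 mm out from the lid's edge, 46 mm high when closed. It can be pinched across its 24 mm from above, and pivots between the fingers as the lid swings.
- lid_2_tab (a point): The same for lid_2.
- lid_1_hinge (a point): Middle of the hinge line of lid_1; the line runs along the case's y. Height 42 mm.
- lid_2_hinge (a point): The same for lid_2.
- block: Grooved brass forming block, 66 (x) by 40 (y) by 24 mm (z), about 0.4 kg, with five rounded grooves of different width across its top. Origin: centre of its underside, z up. Starts loose in one of the closed cases.
- plain_block: Plain polished steel block, 62 by 62 by 19 mm, loose in the other case. Origin: centre of its underside. It is to stay there.
- stop: Low corner stop fixed to the bench: green plate 110 (x) by 90 (y) by 12 mm with a dark L-shaped fence 6 mm high above it, 8 mm thick. Origin: centre of the plate's underside, z up. Long fence along x, inner face at y = +35 mm; short fence along y, inner face at x = +45 mm. A block snug in the corner has its centre at x = +12, y = +15 mm, underside at z = +12 mm.
- holder: Grey channel holder fixed to the bench: plate 104 (x) by 86 (y) by 12 mm with two walls 66 mm long and 26 mm high above it, leaving a 48 mm wide channel along x, open at both ends. Origin: centre of the underside, z up. Loaded block: centre at x = 0, y = 0, underside z = +12 mm, long side along x (either way). Walls overtop the block, so fingers fit only at its ends.
- masking_tape: Bystander: roll of masking tape lying flat, 66 mm across, 19 mm high. Origin: centre of underside.
- pliers: Bystander: pliers lying flat with black handles, 53 by 153 by 14 mm. Origin: on the underside near the middle.
- red_bar: Bystander: red polishing bar, 35 by 86 by 27 mm. Origin: centre of underside.
- bottle: Bystander: small cream-coloured bottle, 42 mm across, 85 mm high. Origin: centre of underside.

How it is judged:
By the outcome, as a careful person would: the job done as asked, in the order asked, and still so for the second after the job is handed in, with the robot touching nothing.
It also fails if it takes over 72 s, if anything falls off the work surface, if the arm or the gripper's body presses on something with over 40 N, if the wrist force passes 120 N, or if a joint passes its speed limit or range.

### The arm

A 6-joint arm with a two-finger parallel gripper is mounted at the origin on a cart in front of the work surface, level with it; the furniture and walls round the work are solid. World frame = base frame: x ahead of the robot, y to its left, z up, the work surface at z = 0. Lengths are in m, angles in degrees, forces in N, time in s.
With the tool pointing down it reaches from about 0.4 to 0.825 m from the base axis. Payload 7 kg.
Tool frame: the origin (TCP) lies between the finger pads; the fingertips stand 22 mm ahead of it and the grasp point (between the pads) lies 3 mm ahead of it; z points along the fingers, y is the line along which they close (so a half turn about z gives the same grasp; the last joint's range is limited). The gripper opens to 88 mm and grips with 3 to 60 N. Pads are 19 mm wide; open, the fingers measure 130 mm over their backs; the gripper's body (78 mm by 193 mm) begins 47 mm behind the grasp point.
Start: joints at [-58.207, 20.546, 0.682, 0, -70.136, -16.507], TCP at [0.178, -0.651, 0.249] pointing down, gripper open.
Joint ranges: [-176.03, 176.03], [-82.01, 121.73], [-58.28, 71.71], [-173.87, 95.51], [-174.79, -0.11], [-173.66, 173.66]. Speed limits (degrees/s): [136.94, 136.94, 172.46, 180, 180, 180].

### API

Orientations are given as [roll, pitch, yaw] about the fixed x, y, z axes, in that order (R = Rz(yaw) Ry(pitch) Rx(roll)).
In Python, from plant import ctrl gives the robot as it stands.
- The arm moves only by the tool apply_moves, never from a script. Its argument "targets" is a list of rows, each an object with "travel": the shift along the tool's x, y, z in mm, a list of three; "roll": the turn about the tool's z in degrees; "jaw": the finger opening in mm, from 0 to 87.6. In form: [{"travel": [tx, ty, tz], "roll": roll, "jaw": jaw}, ...]. A call has 1 to 10 rows; each row shifts and turns the commanded pose from where the row before left it, along the tool's axes as they then stand; what a row does not reach is not made up. A row lasts 1/10 s, in which the tool goes at most 50 mm and 8.59 degrees, less where a joint would pass 70% of its speed; a pose out of reach is approached as far as the arm can. A call with a gripper value outside its range is refused whole. The fingers move at their own pace and stop on an object; the grip force is fixed at half the most. Time passes only in rows, so rows that do not move let the fingers close. It gives the time, the measured TCP pose, the force, the opening and the grip force at its end, in the units of the state.
- ctrl.get_obs(): the state, without advancing time (a new reading comes with each control period).
- ctrl.snapshot(name): name is "scene" or "top"; returns the picture (480x640x3 uint8, red, green, blue); there is no depth.
- ctrl.calibration(name): a dict with "K" (3x3 intrinsics, pixels), "extrinsics" (4x4, takes a point from camera to world coordinates). Camera axes: x right, y down, z forward; pixel columns grow to the right and rows downward; lengths in m; the calibration is good to about 2 mm. A picture is of the moment at which its call begins. calibration takes no time and is no camera call.
- ctrl.close_job(): hands the job in; it is judged then, once.
The state is a dict: "clock": time; "joint_pos": joint angles; "qvel": joint speeds; "tau": joint torques, N m; "tool_pos": TCP position; "orientation": TCP orientation; "force": force on the tool from outside, world axes, zero at the start; "moment": the same for the moment, N m; "opening": finger opening in m; "gripper_force": force on a finger pad.
Only numpy, scipy, OpenCV 4.12 (cv2) and the standard library are available. Lean on these libraries where they do the work, as an engineer would, in place of code of your own. Each camera call takes 0.05 s, during which the arm holds its last target. There are 200 camera calls.

## Working session

There is one attempt and no reset: what is moved stays moved. The work goes in short steps, Python scripts to look and compute and a tool call to move; the robot and the scene stay as the last step left them, time stands still between calls to the robot, and variables do not carry over. Pictures are saved under pics/ and viewed, at most 10 in all, crops included, and the job is handed in when it is done.

Besides the shell and the picture viewer there is one more tool, called after "Call:" as a command line: name --argument value ..., lists and objects as JSON in quotes. apply_moves: Moves the arm, as the interface text tells. Its arguments: {"type":"object","properties":{"targets":{"type":"array","items":{"type":"object","properties":{"travel":{"type":"array","items":{"type":"number"}},"roll":{"type":"number"},"jaw":{"type":"number"}}}}},"required":["targets"]}

```bash
mkdir -p pics; ls; python3 - <<'E'
from plant import ctrl
import cv2,numpy as np
np.set_printoptions(precision=4,suppress=True)
print(ctrl.get_obs())
for n in("scene","top"):
    cv2.imwrite(f"pics/{n}0.png",ctrl.snapshot(n)[:,:,::-1]); print(ctrl.calibration(n))
E
```

```text
pics
{'clock': 0.0, 'joint_pos': array([-58.2064,  20.5919,   0.6327,  -0.0223, -70.1353, -16.506 ]), 'qvel': array([ 0.1155, -0.0038, -0.0381,  0.029 , -0.0752,  0.0443]), 'tau': array([ -0.0014, -58.2723,  29.3057,   6.9976,   0.0068,  -0.0001]), 'tool_pos': array([ 0.1778, -0.6507,  0.2476]), 'orientation': array([ 179.9034,   -0.0068, -164.7199]), 'force': array([0.2927, 0.4998, 0.2486]), 'moment': array([ 0.0107,  0.0176, -0.0131]), 'gripper_force': 0.0, 'opening': 0.08748978290869551}
{'K': array([[487.9033,   0.    , 316.4293],
       [  0.    , 487.9033, 246.0748],
       [  0.    ,   0.    ,   1.    ]]), 'extrinsics': array([[-0.8281, -0.3444,  0.4424, -0.0821],
       [-0.5602,  0.48  , -0.6751,  0.9084],
       [ 0.0201, -0.8069, -0.5904,  0.9351],
       [ 0.    ,  0.    ,  0.    ,  1.    ]])}
{'K': array([[536.3104,   0.    , 318.2313],
       [  0.    , 536.3104, 242.5801],
       [  0.    ,   0.    ,   1.    ]]), 'extrinsics': array([[-0.0145, -0.9897,  0.1421,  0.3653],
       [-0.9999,  0.014 , -0.0043, -0.101 ],
       [ 0.0022, -0.1421, -0.9898,  1.5186],
       [ 0.    ,  0.    ,  0.    ,  1.    ]])}
```

View pics/top0.png

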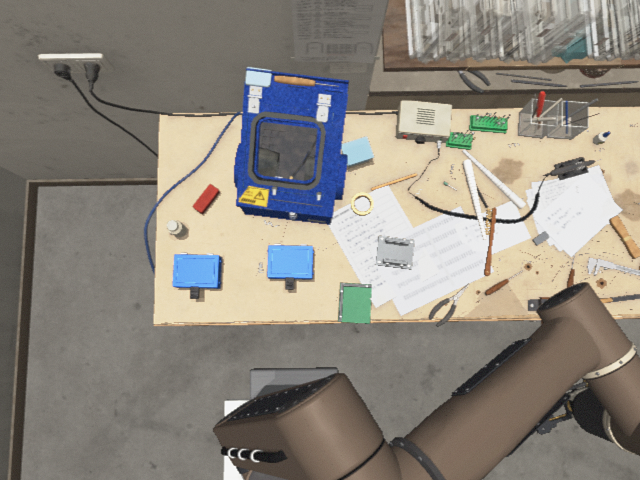

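View pics/scene0.png

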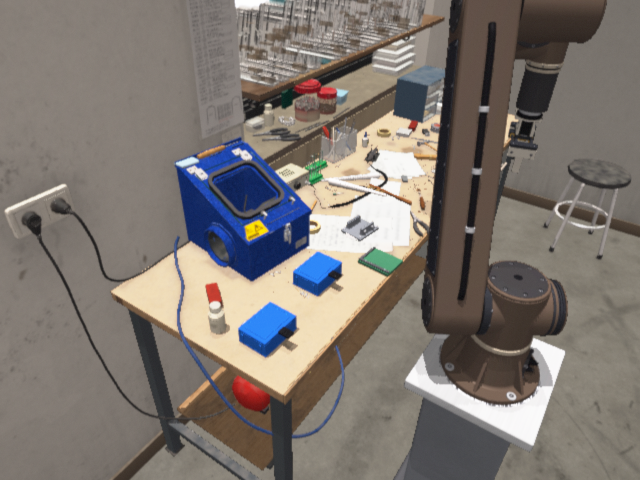

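Top view: cases at about (197,271) and (290,262) with tabs at (195,293) and (290,285). Holder is at (396,252), stop at (355,303), tape at (362,204), pliers at (447,305), bottle at (176,228) and red bar at (206,199). I'll zoom in on the holder and stop, and fit the cases and stop by colour.

```bash
cat > h.py <<'E'
import cv2,numpy as np
from plant import ctrl
from scipy.optimize import minimize
np.set_printoptions(precision=4,suppress=True)
CAL={n:ctrl.calibration(n) for n in("scene","top")}
def proj(n,P):
    c=CAL[n];E=c["extrinsics"];q=(np.atleast_2d(P)-E[:3,3])@E[:3,:3]
    q=q@c["K"].T; return q[:,:2]/q[:,2:]
def unproj(n,uv,z):
    c=CAL[n];E=c["extrinsics"];d=E[:3,:3]@np.linalg.solve(c["K"],[*uv,1]); o=E[:3,3]
    return o+d*(z-o[2])/d[2]
def place(p,L): # p=x,y,yaw ; L local pts
    c,s=np.cos(p[2]),np.sin(p[2]); L=np.atleast_2d(L)
    return np.c_[p[0]+c*L[:,0]-s*L[:,1],p[1]+s*L[:,0]+c*L[:,1],L[:,2]]
def box(x0,x1,y0,y1,z0,z1): return np.array([[x,y,z] for x in(x0,x1) for y in(y0,y1) for z in(z0,z1)])
def hullmask(n,P,S=4):
    m=np.zeros((480*S,640*S),np.uint8); h=cv2.convexHull(((proj(n,P)+.5)*S-.5).astype(np.float32))
    cv2.fillPoly(m,[np.round(h*16).astype(np.int32)],1,shift=4); return m
def fit(p0,L,masks,S=4):
    up={n:cv2.resize(m.astype(np.uint8),None,fx=S,fy=S,interpolation=cv2.INTER_NEAREST) for n,m in masks.items()}
    def cost(p):
        t=0
        for n,m in up.items():
            h=hullmask(n,place(p,L),S); t+=1-(h&m).sum()/(h|m).sum()
        return t/len(up)
    p0=np.array(p0,float); sx=np.vstack([p0]+[p0+d for d in np.diag([.015,.015,.15])])
    r=minimize(cost,p0,method="Nelder-Mead",options=dict(initial_simplex=sx,xatol=1e-4,fatol=1e-5)); return r.x,r.fun
def comp(m,uv):
    k,l=cv2.connectedComponents(m.astype(np.uint8)); return l==l[int(uv[1]),int(uv[0])]
E
python3 - <<'E'
from h import *
I={n:cv2.imread(f"pics/{n}0.png") for n in("scene","top")}
H={n:cv2.cvtColor(I[n],cv2.COLOR_BGR2HSV) for n in I}
blue={n:cv2.inRange(H[n],(100,120,60),(125,255,255))>0 for n in H}
green={n:cv2.inRange(H[n],(55,60,20),(90,255,255))>0 for n in H}
for nm,t,s in(("L",(197,271),(265,325)),("R",(290,262),(318,272))):
    mk={"top":comp(blue["top"],t),"scene":comp(blue["scene"],s)}
    u=unproj("top",t,.045)
    L=box(-.045,.045,-.062,.062,0,.048)
    print(nm,u,[m.sum() for m in mk.values()],fit([u[0],u[1],0],L,mk),fit([u[0],u[1],0],L,{"top":mk["top"]}),fit([u[0],u[1],0],L,{"scene":mk["scene"]}))
u=unproj("top",(355,303),.012); print(u,green["top"][303,355],green["scene"][262,380])
for n,c in(("top",(355,303)),("scene",(380,262))):
    print(n,fit([u[0],u[1],-1.57],box(-.055,.055,-.045,.045,0,.015),{n:comp(green[n],c)}))
print("holder",unproj("top",(396,252),.03), "tape",unproj("top",(362,204),.01),"bottle",unproj("top",(176,228),.05),"plier",unproj("top",(447,305),0))
a=cv2.resize(I["top"][230:330,335:421],None,fx=4.6,fy=4.6,interpolation=cv2.INTER_CUBIC)
b=cv2.resize(I["scene"][205:281,335:413],None,fx=5,fy=5,interpolation=cv2.INTER_CUBIC)
c=np.zeros((600,800,3),np.uint8); c[:a.shape[0],:a.shape[1]]=a; c[:b.shape[0],405:405+b.shape[1]]=b[:,:395]
cv2.imwrite("pics/z0.png",c)
E
```

```text
L [0.5025 0.2276 0.045 ] [np.int64(1511), np.int64(1807)] (array([ 0.5039,  0.2325, -0.0311]), np.float64(0.09113267112997508)) (array([ 0.5043,  0.2328, -0.0253]), np.float64(0.07268401258730528)) (array([ 0.5032,  0.2336, -0.0138]), np.float64(0.1069320394350527))
R [ 0.5237 -0.0286  0.045 ] [np.int64(1427), np.int64(1275)] (array([ 0.5247, -0.0279, -0.0091]), np.float64(0.0964995815493846)) (array([ 0.5248, -0.0289, -0.0171]), np.float64(0.07511260804285191)) (array([ 0.5258, -0.0269,  0.028 ]), np.float64(0.11118865866957472))
[ 0.4096 -0.2077  0.012 ] True True
top (array([ 0.4062, -0.2129, -1.5271]), np.float64(0.33840664799927744))
scene (array([ 0.4042, -0.2039, -1.6494]), np.float64(0.3573726340989003))
holder [ 0.5493 -0.3246  0.03  ] tape [ 0.692  -0.2348  0.01  ] bottle [0.6226 0.2868 0.05  ] plier [ 0.4006 -0.4674  0.    ]
```

View pics/z0.png

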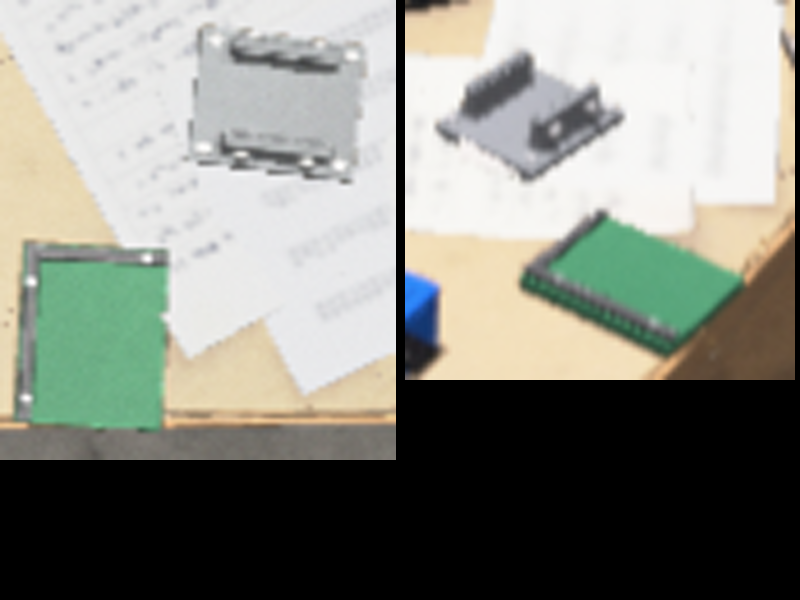

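The crop shows the stop with its long fence on the +y side and its short fence on the +x side, so its yaw is about 0. The holder channel runs roughly along world y. I'll fit both from their corners and check the tabs.

```bash
python3 - <<'E'
from h import *
from scipy.optimize import least_squares
T=lambda p:np.array(p)/4.6+[335,230]-.4
S=lambda p:(np.array(p)-[405,0])/5+[335,205]-.4
def solve(p0,top,sc):
    r={}
    for k in("top","scene","both"):
        def f(p):
            o=[]
            if k!="scene": o+=[proj("top",place(p,l))[0]-T(c) for c,l in top]
            if k!="top": o+=[proj("scene",place(p,l))[0]-S(c) for c,l in sc]
            return np.ravel(o)
        s=least_squares(f,p0); print(k,s.x,np.degrees(s.x[2]),f(s.x).round(1))
a,b=.055,.045
print("stop");solve([.4,-.2,0],[((27,242),(a,b,.018)),((167,250),(a,-b,.018)),((18,418),(-a,b,.018)),((162,427),(-a,-b,.012))],
 [((742,283),(-a,-b,.012)),((668,355),(-a,b,0)),((522,290),(a,b,0)),((603,211),(a,-b,.018))])
a,b=.052,.043
# holder x axis toward +y (yaw~+83): local +x=+y world, local +y = -x world
print("holder");solve([.55,-.32,1.45],[((203,25),(a,-b,.012)),((365,45),(-a,-b,.012)),((352,182),(-a,b,.012)),((190,158),(a,b,.012))],
 [((437,130),(a,-b,.006)),((527,180),(a,b,0)),((624,117),(-a,b,.012))])
for p,t in(((.5041,.2330,-.025),(195,293)),((.525,-.0285,-.01),(290,285))):
    print(place(p,(-.062,0,.046)),proj("top",place(p,(-.062,0,.05))),t, proj("scene",place(p,(-.062,0,.05))))
I={n:cv2.imread(f"pics/{n}0.png") for n in("scene","top")}
for x0 in(170,265):
    w=I["top"][275:302,x0:x0+50].max(2)<70; y,x=np.nonzero(w); print("tab px",x.mean()+x0,y.mean()+275,w.sum(),x.min()+x0,x.max()+x0,y.min()+275,y.max()+275)
E
```

```text
stop
top [ 0.4118 -0.2073 -0.0664] -3.805745449225677 [-0.7 -0.6  1.  -0.7 -0.6  0.8  0.4  0.5]
scene [ 0.4076 -0.2021 -0.094 ] -5.387345536972861 [ 1.3 -0.8 -0.2  1.9 -0.8  0.1 -0.3 -1.7]
both [ 0.4105 -0.2062 -0.0757] -4.339105750285048 [-0.9 -0.3  0.8 -0.1 -1.2  1.1 -0.2  1.1  0.9 -2.   0.   0.8 -0.9 -0.7
 -0.8 -2.6]
holder
top [ 0.552  -0.3243  1.429 ] 81.87546793953665 [-0.4 -0.4  0.8 -0.1  0.5 -0.  -0.9  0.5]
scene [ 0.5492 -0.3203  1.3799] 79.06429064421181 [-1.  -0.7  0.1  1.5  1.  -1. ]
both [ 0.5518 -0.3236  1.4193] 81.32024925318896 [-0.4 -0.5  0.7  0.1  0.1  0.3 -1.3  0.4 -1.  -1.   0.7  0.8  0.6 -2.1]
[[0.4421 0.2345 0.046 ]] [[193.6437 292.9417]] (195, 293) [[286.3959 330.8885]]
[[ 0.463  -0.0279  0.046 ]] [[289.7918 283.8996]] (290, 285) [[335.7551 273.0178]]
tab px 195.05555555555554 294.5 18 191 199 288 297
tab px 290.22222222222223 284.77777777777777 9 287 294 279 289
```

Call:
apply_moves --targets '[{"travel": [0, 0, 0], "roll": 7.6, "jaw": 60}, {"travel": [0, 0, 0], "roll": 7.6, "jaw": 60}, {"travel": [-20, 44, 4], "roll": 0, "jaw": 60}, {"travel": [-20, 44, 4], "roll": 0, "jaw": 60}, {"travel": [-20, 44, 4], "roll": 0, "jaw": 60}, {"travel": [-20, 44, 4], "roll": 0, "jaw": 60}, {"travel": [-20, 44, 4], "roll": 0, "jaw": 60}, {"travel": [-20, 44, 4], "roll": 0, "jaw": 60}, {"travel": [-20, 44, 4], "roll": 0, "jaw": 60}, {"travel": [-20, 44, 4], "roll": 0, "jaw": 60}]'

```text
clock: 1.1
tool_pos: [0.3376, -0.297, 0.2164]
orientation: [180.0, 0.0, -179.9]
force: [0.2, -0.1, -0.4]
opening: 0.0595
gripper_force: 0.0
```

```bash
python3 - <<'E'
from h import *
for p in((257,277),(310,237)): print("cabinet front z0",unproj("scene",p,0))
for p in((238,208),(335,220)): print("top z.0",unproj("top",p,0.0),"z.1",unproj("top",p,.1))
E
```

```text
cabinet front z0 [0.675  0.0713 0.    ]
cabinet front z0 [ 0.6646 -0.1908  0.    ]
top z.0 [0.6874 0.1225 0.    ] z.1 [0.6662 0.1078 0.1   ]
top z.0 [ 0.6482 -0.1568  0.    ] z.1 [ 0.6296 -0.1531  0.1   ]
```

Call:
apply_moves --targets '[{"travel": [-20, 44, 11], "roll": 0, "jaw": 60}, {"travel": [-20, 44, 11], "roll": 0, "jaw": 60}, {"travel": [-20, 44, 11], "roll": 0, "jaw": 60}, {"travel": [-20, 44, 11], "roll": 0, "jaw": 60}, {"travel": [-20, 44, 11], "roll": 0, "jaw": 60}, {"travel": [-20, 44, 11], "roll": 0, "jaw": 60}, {"travel": [-3, 4, 10], "roll": 0, "jaw": 60}, {"travel": [0, 0, 30], "roll": 0, "jaw": 60}, {"travel": [0, 0, 30], "roll": 0, "jaw": 60}, {"travel": [0, 0, 0], "roll": 0, "jaw": 60}]'

```text
clock: 2.1
tool_pos: [0.4571, -0.0315, 0.0774]
orientation: [-179.9, -0.4, -179.9]
force: [0.2, -0.6, 0.4]
opening: 0.0599
gripper_force: 0.0
```

Call:
apply_moves --targets '[{"travel": [-4, 2, 10], "roll": 0, "jaw": 60}, {"travel": [0, 0, 10], "roll": 0, "jaw": 40}, {"travel": [0, 0, 0], "roll": 0, "jaw": 15}, {"travel": [0, 0, 0], "roll": 0, "jaw": 15}, {"travel": [0, 0, 0], "roll": 0, "jaw": 15}, {"travel": [0, 0, 0], "roll": 0, "jaw": 15}]'

```text
clock: 2.7
tool_pos: [0.4645, -0.0267, 0.0611]
orientation: [179.8, 0.1, 180.0]
force: [-10.9, 37.8, 5.7]
opening: 0.0258
gripper_force: 18.9
```

Call:
apply_moves --targets '[{"travel": [0, 2, 0], "roll": 0, "jaw": 15}, {"travel": [0, 2, 0], "roll": 0, "jaw": 15}, {"travel": [0, 0, 0], "roll": 0, "jaw": 15}]'

```text
clock: 3.0
tool_pos: [0.4644, -0.0246, 0.0611]
orientation: [180.0, 0.1, -179.9]
force: [1.5, -0.5, 1.2]
opening: 0.0236
gripper_force: 30.0
```

Call:
apply_moves --targets '[{"travel": [-0.5, 0, -10.6], "roll": 0, "jaw": 15}, {"travel": [-1.6, 0, -10.5], "roll": 0, "jaw": 15}, {"travel": [-2.6, 0, -10.3], "roll": 0, "jaw": 15}, {"travel": [-3.6, 0, -10], "roll": 0, "jaw": 15}, {"travel": [-4.6, 0, -9.5], "roll": 0, "jaw": 15}, {"travel": [-5.6, 0, -9], "roll": 0, "jaw": 15}, {"travel": [-6.4, 0, -8.4], "roll": 0, "jaw": 15}, {"travel": [-7.2, 0, -7.8], "roll": 0, "jaw": 15}, {"travel": [-8, 0, -7], "roll": 0, "jaw": 15}]'

```text
clock: 3.9
tool_pos: [0.5034, -0.0256, 0.144]
orientation: [-179.9, -0.1, -180.0]
force: [5.1, -5.7, -12.4]
opening: 0.0239
gripper_force: 30.0
```

Call:
apply_moves --targets '[{"travel": [-8.7, 0, -6.2], "roll": 0, "jaw": 15}, {"travel": [-9.1, 0, -5.3], "roll": 0, "jaw": 15}, {"travel": [-9.8, 0, -4.3], "roll": 0, "jaw": 15}, {"travel": [-10.1, 0, -3.3], "roll": 0, "jaw": 15}, {"travel": [-10.3, 0, -2.3], "roll": 0, "jaw": 15}, {"travel": [-10.5, 0, -1.3], "roll": 0, "jaw": 15}, {"travel": [-10.6, 0, -0.2], "roll": 0, "jaw": 15}, {"travel": [-8, 0, 0.5], "roll": 0, "jaw": 15}, {"travel": [0, 0, 0], "roll": 0, "jaw": 15}]'

```text
clock: 4.8
tool_pos: [0.5807, -0.0277, 0.1677]
orientation: [-179.7, -0.1, -179.9]
force: [-1.2, -13.9, 6.6]
opening: 0.0231
gripper_force: 30.0
```

```bash
python3 - <<'E'
from h import *
a=ctrl.snapshot("scene")[:,:,::-1][170:370,200:420];b=ctrl.snapshot("top")[:,:,::-1][200:320,150:310]
a=cv2.resize(a,None,fx=2,fy=2,interpolation=cv2.INTER_CUBIC);b=cv2.resize(b,None,fx=2.2,fy=2.2,interpolation=cv2.INTER_CUBIC)
c=np.zeros((400,800,3),np.uint8);c[:400,:440]=a;c[:b.shape[0],440:440+b.shape[1]]=b
cv2.imwrite("pics/l1.png",c)
E
```

```text
(no output)
```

View pics/l1.png

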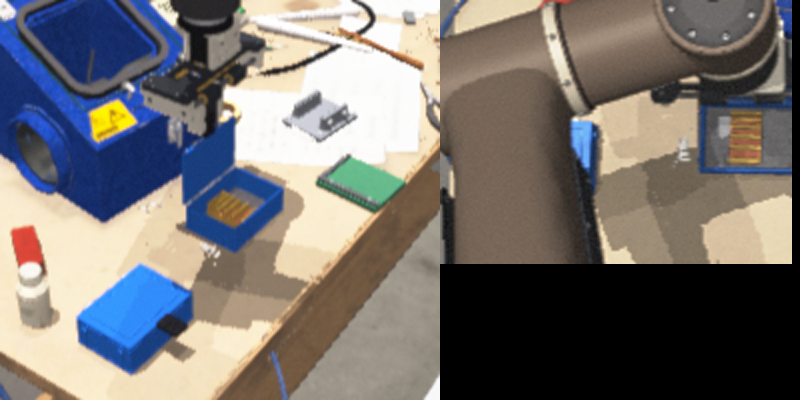

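The scene crop shows the right lid standing open, with the brass block in that case: grooves are at roughly (745,137) in the crop. I'll release and open the left lid.

Call:
apply_moves --targets '[{"travel": [0, 0, 0], "roll": 0, "jaw": 50}, {"travel": [0, 0, 0], "roll": 0, "jaw": 50}, {"travel": [0, 0, -30], "roll": 0, "jaw": 50}, {"travel": [0, 0, -30], "roll": 0, "jaw": 50}, {"travel": [23, 43, 0], "roll": 0, "jaw": 50}, {"travel": [23, 43, 0], "roll": 0, "jaw": 50}, {"travel": [23, 43, 0], "roll": 0, "jaw": 50}, {"travel": [23, 43, 0], "roll": 0, "jaw": 50}, {"travel": [23, 43, 0], "roll": 0, "jaw": 50}, {"travel": [23, 43, 0], "roll": 0, "jaw": 50}]'

```text
clock: 5.9
tool_pos: [0.4413, 0.2348, 0.2269]
orientation: [180.0, 0.0, -179.9]
force: [1.3, 0.3, 0.5]
opening: 0.0498
gripper_force: 0.0
```

Call:
apply_moves --targets '[{"travel": [0, 0, 40], "roll": 0, "jaw": 50}, {"travel": [0, 0, 40], "roll": 0, "jaw": 50}, {"travel": [0, 0, 40], "roll": 0, "jaw": 50}, {"travel": [0, 0, 0], "roll": 0, "jaw": 50}, {"travel": [0, 0, 0], "roll": 0, "jaw": 50}]'

```text
clock: 6.4
tool_pos: [0.4429, 0.2334, 0.1069]
orientation: [-179.9, -0.0, -179.9]
force: [1.5, 0.1, 0.3]
opening: 0.0501
gripper_force: 0.0
```

Call:
apply_moves --targets '[{"travel": [0, 0, 23], "roll": 0, "jaw": 50}, {"travel": [0, 0, 24], "roll": 0, "jaw": 40}, {"travel": [0, 0, 0], "roll": 0, "jaw": 30}, {"travel": [0, 0, 0], "roll": 0, "jaw": 15}, {"travel": [0, 0, 0], "roll": 0, "jaw": 15}, {"travel": [0, 0, 0], "roll": 0, "jaw": 15}]'

```text
clock: 7.0
tool_pos: [0.444, 0.2356, 0.0613]
orientation: [179.7, 0.2, -179.9]
force: [-2.2, 5.1, 1.2]
opening: 0.0236
gripper_force: 29.8
```

Call:
apply_moves --targets '[{"travel": [-0.5, 0, -10.6], "roll": 0, "jaw": 15}, {"travel": [-1.6, 0, -10.5], "roll": 0, "jaw": 15}, {"travel": [-2.6, 0, -10.3], "roll": 0, "jaw": 15}, {"travel": [-3.6, 0, -10], "roll": 0, "jaw": 15}, {"travel": [-4.6, 0, -9.5], "roll": 0, "jaw": 15}, {"travel": [-5.6, 0, -9], "roll": 0, "jaw": 15}, {"travel": [-6.4, 0, -8.4], "roll": 0, "jaw": 15}, {"travel": [-7.2, 0, -7.8], "roll": 0, "jaw": 15}, {"travel": [-8, 0, -7], "roll": 0, "jaw": 15}]'

```text
clock: 7.9
tool_pos: [0.4838, 0.2342, 0.1436]
orientation: [179.9, 0.1, -180.0]
force: [5.5, 2.4, -13.2]
opening: 0.0237
gripper_force: 30.1
```

Call:
apply_moves --targets '[{"travel": [-8.7, -0.3, -6.2], "roll": 0, "jaw": 15}, {"travel": [-9.1, -0.3, -5.3], "roll": 0, "jaw": 15}, {"travel": [-9.8, -0.3, -4.3], "roll": 0, "jaw": 15}, {"travel": [-10.1, -0.3, -3.3], "roll": 0, "jaw": 15}, {"travel": [-10.3, -0.3, -2.3], "roll": 0, "jaw": 15}, {"travel": [-10.5, -0.3, -1.3], "roll": 0, "jaw": 15}, {"travel": [-10.6, -0.3, -0.2], "roll": 0, "jaw": 15}, {"travel": [-9, -0.3, 0.5], "roll": 0, "jaw": 15}, {"travel": [0, 0, 0], "roll": 0, "jaw": 15}]'

```text
clock: 8.8
tool_pos: [0.5632, 0.2313, 0.1664]
orientation: [180.0, 0.2, -179.9]
force: [-0.0, 1.5, 6.5]
opening: 0.0239
gripper_force: 30.0
```

Call:
apply_moves --targets '[{"travel": [0, 0, 0], "roll": 0, "jaw": 50}, {"travel": [0, 0, 0], "roll": 0, "jaw": 50}, {"travel": [0, 0, -30], "roll": 0, "jaw": 50}, {"travel": [0, 0, -40], "roll": 0, "jaw": 60}, {"travel": [45, 0, 0], "roll": 0, "jaw": 60}, {"travel": [45, 0, 0], "roll": 0, "jaw": 60}, {"travel": [45, 0, 0], "roll": 0, "jaw": 60}, {"travel": [15, -15, 0], "roll": 0, "jaw": 60}]'

```text
clock: 9.6
tool_pos: [0.4082, 0.2155, 0.2347]
orientation: [180.0, -0.0, -179.8]
force: [-0.1, -0.3, 0.9]
opening: 0.0601
gripper_force: 0.0
```

```bash
python3 - <<'E'
from h import *
s=ctrl.snapshot("scene")[:,:,::-1];t=ctrl.snapshot("top")[:,:,::-1]
cv2.imwrite("pics/s2.png",s);cv2.imwrite("pics/t2.png",t)
a=cv2.resize(s[200:350,230:350],None,fx=3,fy=3,interpolation=cv2.INTER_CUBIC);b=cv2.resize(t[235:301,165:320],None,fx=2.8,fy=2.8,interpolation=cv2.INTER_CUBIC)
d=cv2.resize(t[240:285,260:320],None,fx=7,fy=7,interpolation=cv2.INTER_CUBIC)
c=np.zeros((510,800,3),np.uint8);c[:450,:360]=a;c[:b.shape[0],362:362+b.shape[1]]=b;c[190:505,362:782]=d
cv2.imwrite("pics/l2.png",c)
E
```

```text
(no output)
```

View pics/l2.png

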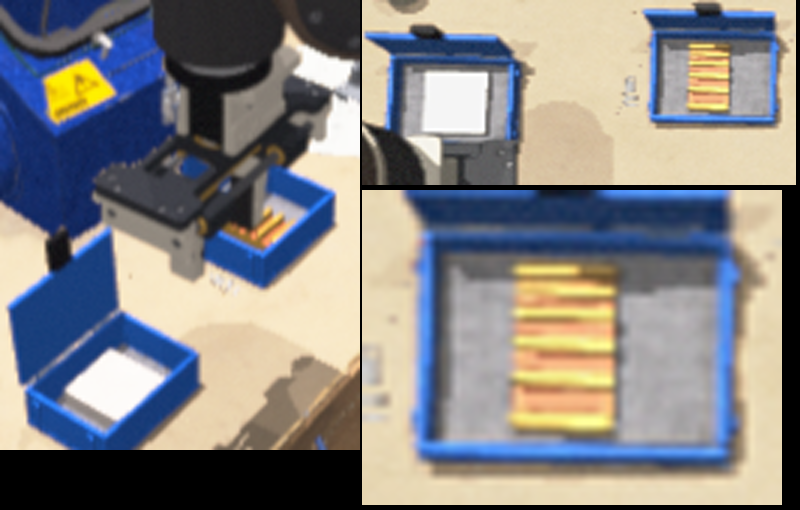

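Both lids stand open. The plain steel block is in the left case and the brass block is in the right one. Brass top corners in the crop are (513,265), (617,270), (615,432) and (510,428).

```bash
python3 - <<'E'
from h import *
from scipy.optimize import least_squares
Z=lambda p:(np.array(p)-[362,190])/7+[260,240]-.4
cs=[((513,265),(.033,.02)),((617,270),(.033,-.02)),((615,432),(-.033,-.02)),((510,428),(-.033,.02))]
f=lambda p:np.ravel([proj("top",place(p,(*l,.029)))[0]-Z(c) for c,l in cs])
r=least_squares(f,[.52,-.03,0]);print("block",r.x,np.degrees(r.x[2]),f(r.x).round(2))
cc=[((415,233),(.045,.062)),((738,235),(.045,-.062)),((735,462),(-.045,-.062)),((415,460),(-.045,.062))]
g=lambda p:np.ravel([proj("top",place(p,(*l,.042)))[0]-Z(c) for c,l in cc])
r=least_squares(g,[.52,-.03,0]);print("case",r.x,g(r.x).round(2))
E
```

```text
block [ 0.5249 -0.0234 -0.0316] -1.811941779020464 [ 0.4   0.08 -0.17 -0.39 -0.43 -0.01  0.2   0.32]
case [ 0.524  -0.0289 -0.0181] [ 0.83  0.09 -0.69 -0.02 -0.42 -0.09  0.28  0.03]
```

Call:
apply_moves --targets '[{"travel": [-19.5, -40, 0], "roll": 1.8, "jaw": 54}, {"travel": [-19.5, -40, 0], "roll": 0, "jaw": 54}, {"travel": [-19.5, -40, 0], "roll": 0, "jaw": 54}, {"travel": [-19.5, -40, 0], "roll": 0, "jaw": 54}, {"travel": [-19.5, -40, 0], "roll": 0, "jaw": 54}, {"travel": [-18, -38, 0], "roll": 0, "jaw": 54}, {"travel": [0, 0, 45], "roll": 0, "jaw": 54}, {"travel": [0, 0, 45], "roll": 0, "jaw": 54}, {"travel": [0, 0, 35], "roll": 0, "jaw": 54}, {"travel": [0, 0, 0], "roll": 0, "jaw": 54}]'

```text
clock: 10.7
tool_pos: [0.5178, -0.0263, 0.1051]
orientation: [-179.9, -0.5, 178.2]
force: [-0.6, -1.0, 0.5]
opening: 0.0538
gripper_force: 0.0
```

```bash
python3 - <<'E'
from h import *
o=ctrl.get_obs();print(o["tool_pos"],o["orientation"],o["opening"])
s=ctrl.snapshot("scene")[:,:,::-1]
cv2.imwrite("pics/g1.png",cv2.resize(s[200:310,260:380],None,fx=5,fy=5,interpolation=cv2.INTER_CUBIC))
E
```

```text
[ 0.5178 -0.0263  0.1051] [-179.8502   -0.4999  178.1957] 0.0538269573688955
```

View pics/g1.png

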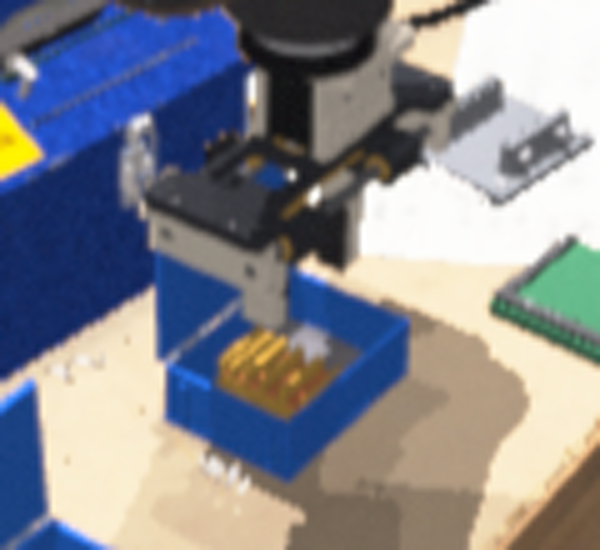

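The gripper is above the block, its left finger at about (265,310) in the crop, just behind the block. I'll correct x and y and then descend.

Call:
apply_moves --targets '[{"travel": [-3, 2, 20], "roll": 0, "jaw": 54}, {"travel": [0, 0, 0], "roll": 0, "jaw": 54}, {"travel": [0, 0, 0], "roll": 0, "jaw": 54}]'

```text
clock: 11.05
tool_pos: [0.5247, -0.0228, 0.0913]
orientation: [180.0, 0.1, 178.3]
force: [-0.3, -0.3, -0.0]
opening: 0.0539
gripper_force: 0.0
```

Call:
apply_moves --targets '[{"travel": [0, 0, 15], "roll": 0, "jaw": 54}, {"travel": [0, 0, 15], "roll": 0, "jaw": 54}, {"travel": [0, 0, 14], "roll": 0, "jaw": 54}, {"travel": [0, 0, 10], "roll": 0, "jaw": 54}, {"travel": [0, 0, 0], "roll": 0, "jaw": 54}, {"travel": [0, 0, 0], "roll": 0, "jaw": 54}]'

```text
clock: 11.65
tool_pos: [0.5243, -0.0229, 0.0365]
orientation: [180.0, 0.1, 178.3]
force: [0.6, -0.7, 0.4]
opening: 0.0538
gripper_force: 0.0
```

Call:
apply_moves --targets '[{"travel": [0, 0, 0], "roll": 0, "jaw": 45}, {"travel": [0, 0, 0], "roll": 0, "jaw": 36}, {"travel": [0, 0, 0], "roll": 0, "jaw": 32}, {"travel": [0, 0, 0], "roll": 0, "jaw": 32}, {"travel": [0, 0, 0], "roll": 0, "jaw": 32}]'

```text
clock: 12.15
tool_pos: [0.5242, -0.0226, 0.0363]
orientation: [180.0, 0.1, 178.3]
force: [-1.8, 2.9, 7.0]
opening: 0.0399
gripper_force: 30.0
```

Call:
apply_moves --targets '[{"travel": [0, 0, -10], "roll": 0, "jaw": 32}, {"travel": [0, 0, -30], "roll": 0, "jaw": 32}, {"travel": [0, 0, -40], "roll": 0, "jaw": 32}, {"travel": [0, 0, -30], "roll": 0, "jaw": 32}, {"travel": [22, -36, 0], "roll": 2.5, "jaw": 32}, {"travel": [22, -36, 0], "roll": 0, "jaw": 32}, {"travel": [22, -36, 0], "roll": 0, "jaw": 32}, {"travel": [22, -36, 0], "roll": 0, "jaw": 32}, {"travel": [10, -16, 0], "roll": 0, "jaw": 32}, {"travel": [0, 0, 0], "roll": 0, "jaw": 32}]'

```text
clock: 13.15
tool_pos: [0.4131, -0.178, 0.1456]
orientation: [180.0, -0.1, 175.6]
force: [-0.1, 0.3, -3.4]
opening: 0.0401
gripper_force: 30.0
```

Call:
apply_moves --targets '[{"travel": [0, 0, 0], "roll": 0, "jaw": 32}, {"travel": [0, 0, 0], "roll": 0, "jaw": 32}]'

```text
clock: 13.35
tool_pos: [0.416, -0.1761, 0.1457]
orientation: [180.0, 0.0, 175.8]
force: [-0.5, 0.2, -4.4]
opening: 0.0399
gripper_force: 30.0
```

Call:
apply_moves --targets '[{"travel": [-1, -26, 0], "roll": 0, "jaw": 32}, {"travel": [0, 0, 35], "roll": 0, "jaw": 32}, {"travel": [0, 0, 35], "roll": 0, "jaw": 32}, {"travel": [0, 0, 15], "roll": 0, "jaw": 32}, {"travel": [0, 0, 0], "roll": 0, "jaw": 32}, {"travel": [0, 0, 0], "roll": 0, "jaw": 32}]'

```text
clock: 13.95
tool_pos: [0.4155, -0.202, 0.0608]
orientation: [-180.0, -0.0, 175.9]
force: [0.1, -0.2, -3.4]
opening: 0.0397
gripper_force: 30.0
```

```bash
python3 - <<'E'
from h import *
s=ctrl.snapshot("scene")[:,:,::-1];t=ctrl.snapshot("top")[:,:,::-1]
a=cv2.resize(s[190:290,330:420],None,fx=4.4,fy=4.4,interpolation=cv2.INTER_CUBIC);b=cv2.resize(t[260:330,325:395],None,fx=5,fy=5,interpolation=cv2.INTER_CUBIC)
c=np.zeros((450,760,3),np.uint8);c[:a.shape[0],:a.shape[1]]=a;c[:350,400:750]=b
cv2.imwrite("pics/p1.png",c)
E
```

```text
(no output)
```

View pics/p1.png

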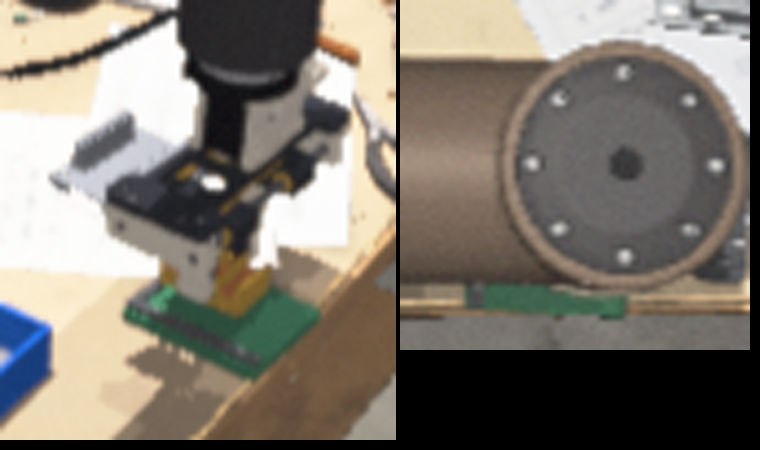

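The block hovers over the plate, inside both fences. Its finger, at about (200,290) in the crop, is near the long fence. I'll lower it to touch.

Call:
apply_moves --targets '[{"travel": [0, 0, 8], "roll": 0, "jaw": 32}, {"travel": [0, 0, 6], "roll": 0, "jaw": 32}, {"travel": [0, 0, 1.5], "roll": 0, "jaw": 32}, {"travel": [0, 0, 1], "roll": 0, "jaw": 32}, {"travel": [0, 0, 0], "roll": 0, "jaw": 32}, {"travel": [0, 0, 0], "roll": 0, "jaw": 32}]'

```text
clock: 14.65
tool_pos: [0.4149, -0.2024, 0.0442]
orientation: [-180.0, 0.0, 175.8]
force: [0.6, -0.5, -3.4]
opening: 0.0398
gripper_force: 30.0
```

Call:
apply_moves --targets '[{"travel": [0, 3, 0], "roll": 0, "jaw": 32}, {"travel": [0, 2, 0], "roll": 0, "jaw": 32}, {"travel": [0, 1, 0], "roll": 0, "jaw": 32}, {"travel": [0, 1, 0], "roll": 0, "jaw": 32}, {"travel": [0, 0, 0], "roll": 0, "jaw": 32}, {"travel": [0, 0, 0], "roll": 0, "jaw": 32}]'

```text
clock: 15.25
tool_pos: [0.4153, -0.1954, 0.0441]
orientation: [180.0, 0.0, 175.8]
force: [-0.3, 0.1, -3.6]
opening: 0.0396
gripper_force: 30.0
```

Call:
apply_moves --targets '[{"travel": [0, 1, 0], "roll": 0, "jaw": 32}, {"travel": [0, 1, 0], "roll": 0, "jaw": 32}, {"travel": [0, 0, 0], "roll": 0, "jaw": 32}, {"travel": [0, 0, 0], "roll": 0, "jaw": 32}]'

```text
clock: 15.65
tool_pos: [0.4155, -0.1934, 0.0441]
orientation: [180.0, -0.0, 175.8]
force: [0.3, -0.6, -2.8]
opening: 0.0397
gripper_force: 30.0
```

Call:
apply_moves --targets '[{"travel": [0, 1, 0], "roll": 0, "jaw": 32}, {"travel": [0, 0, 0], "roll": 0, "jaw": 32}, {"travel": [0, 0, 0], "roll": 0, "jaw": 32}]'

```text
clock: 15.95
tool_pos: [0.4155, -0.1924, 0.0441]
orientation: [-180.0, -0.0, 175.8]
force: [-0.1, 0.3, -3.5]
opening: 0.0395
gripper_force: 30.0
```

Call:
apply_moves --targets '[{"travel": [0, 1, 0], "roll": 0, "jaw": 32}, {"travel": [0, 0, 0], "roll": 0, "jaw": 32}, {"travel": [0, 0, 0], "roll": 0, "jaw": 32}]'

```text
clock: 16.25
tool_pos: [0.4156, -0.1914, 0.0441]
orientation: [-180.0, 0.0, 175.8]
force: [-0.2, 0.5, -3.4]
opening: 0.0392
gripper_force: 30.0
```

Call:
apply_moves --targets '[{"travel": [0, 1, 0], "roll": 0, "jaw": 32}, {"travel": [0, 0, 0], "roll": 0, "jaw": 32}, {"travel": [0, 0, 0], "roll": 0, "jaw": 32}]'

```text
clock: 16.55
tool_pos: [0.4157, -0.1907, 0.0441]
orientation: [-180.0, -0.0, 175.8]
force: [-0.5, -4.9, -3.2]
opening: 0.0396
gripper_force: 30.0
```

Call:
apply_moves --targets '[{"travel": [-3, -1, 0], "roll": 0, "jaw": 32}, {"travel": [-2, 0, 0], "roll": 0, "jaw": 32}, {"travel": [-1, 0, 0], "roll": 0, "jaw": 32}, {"travel": [0, 0, 0], "roll": 0, "jaw": 32}, {"travel": [0, 0, 0], "roll": 0, "jaw": 32}]'

```text
clock: 17.05
tool_pos: [0.4209, -0.1918, 0.0438]
orientation: [180.0, -0.1, 175.8]
force: [-3.3, -0.4, -2.7]
opening: 0.0394
gripper_force: 30.0
```

Call:
apply_moves --targets '[{"travel": [-1, 0, 0], "roll": 0, "jaw": 32}, {"travel": [0, 0, 0], "roll": 0, "jaw": 32}, {"travel": [0, 0, 0], "roll": 0, "jaw": 32}]'

```text
clock: 17.35
tool_pos: [0.421, -0.1918, 0.0437]
orientation: [180.0, -0.2, 175.8]
force: [-5.1, 1.8, -1.1]
opening: 0.0398
gripper_force: 30.0
```

Call:
apply_moves --targets '[{"travel": [-1, 0, 0], "roll": 0, "jaw": 32}, {"travel": [0, 0, 0], "roll": 0, "jaw": 32}, {"travel": [0, 0, 0], "roll": 0, "jaw": 32}]'

```text
clock: 17.65
tool_pos: [0.421, -0.1919, 0.0435]
orientation: [180.0, -0.3, 175.8]
force: [-7.7, 1.1, 0.7]
opening: 0.0397
gripper_force: 30.0
```

Call:
apply_moves --targets '[{"travel": [1.5, 1.2, 0], "roll": 0, "jaw": 32}, {"travel": [0, 0, 0.7], "roll": 0, "jaw": 32}, {"travel": [0, 0, 0.7], "roll": 0, "jaw": 32}, {"travel": [0, 0, 0], "roll": 0, "jaw": 32}, {"travel": [0, 0, 0], "roll": 0, "jaw": 32}]'

```text
clock: 18.15
tool_pos: [0.421, -0.1911, 0.0433]
orientation: [-180.0, -0.1, 175.8]
force: [-8.1, -1.7, 10.9]
opening: 0.0399
gripper_force: 30.0
```

Call:
apply_moves --targets '[{"travel": [0, 0.8, -0.5], "roll": 0, "jaw": 32}, {"travel": [0, 0, 0], "roll": 0, "jaw": 32}]'

```text
clock: 18.35
tool_pos: [0.421, -0.1909, 0.0433]
orientation: [-179.9, -0.1, 175.8]
force: [-5.9, -10.0, 2.4]
opening: 0.04
gripper_force: 30.0
```

Call:
apply_moves --targets '[{"travel": [0, 0, 0], "roll": 0, "jaw": 54}, {"travel": [0, 0, 0], "roll": 0, "jaw": 54}, {"travel": [0, 0, 0], "roll": 0, "jaw": 54}]'

```text
clock: 18.65
tool_pos: [0.4235, -0.1898, 0.0436]
orientation: [180.0, 0.1, 175.8]
force: [-0.0, -0.2, -0.2]
opening: 0.053
gripper_force: 0.0
```

Call:
apply_moves --targets '[{"travel": [0, 0, -20], "roll": 0, "jaw": 60}, {"travel": [0, 0, -40], "roll": 0, "jaw": 60}, {"travel": [0, 0, -40], "roll": 0, "jaw": 60}, {"travel": [-40, 0, -30], "roll": 0, "jaw": 60}, {"travel": [-45, 0, 0], "roll": 0, "jaw": 60}, {"travel": [-45, 0, 0], "roll": 0, "jaw": 60}, {"travel": [0, 0, 0], "roll": 0, "jaw": 60}]'

```text
clock: 19.35
tool_pos: [0.5572, -0.1996, 0.1728]
orientation: [-180.0, 0.1, 175.9]
force: [-1.8, 0.5, -1.7]
opening: 0.0599
gripper_force: 0.0
```

```bash
python3 - <<'E'
from h import *
s=ctrl.snapshot("scene")[:,:,::-1];t=ctrl.snapshot("top")[:,:,::-1]
cv2.imwrite("pics/s3.png",s);cv2.imwrite("pics/t3.png",t)
a=cv2.resize(s[240:285,370-40:420],None,fx=4.2,fy=4.2,interpolation=cv2.INTER_CUBIC);b=cv2.resize(t[278:328,335:378],None,fx=9,fy=9,interpolation=cv2.INTER_CUBIC)
c=np.zeros((460,790,3),np.uint8);c[:a.shape[0],:a.shape[1]]=a;c[:450,400:787]=b
cv2.imwrite("pics/p2.png",c)
E
```

```text
(no output)
```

View pics/p2.png

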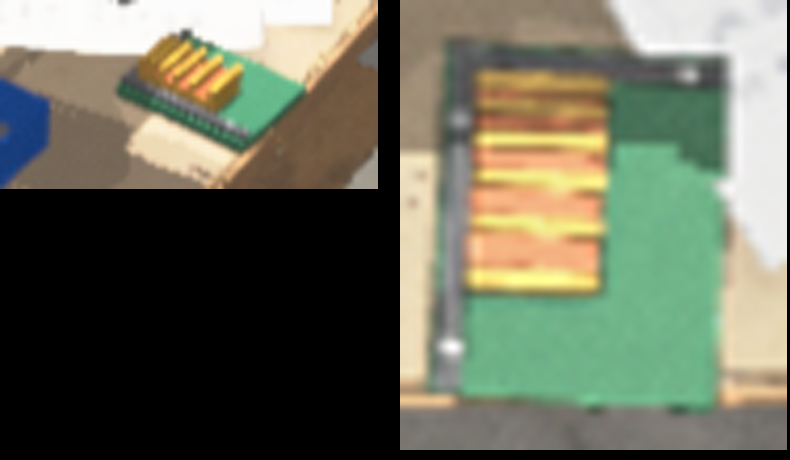

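The block stands in the corner along both fences. Its yaw matches the fence within image precision: left edge from (477,72) to (468,290), fence inner edge from (472,75) to (460,390). I'll square it with a light closed-finger nudge at mid-side.

Call:
apply_moves --targets '[{"travel": [45, -16, 0], "roll": 0, "jaw": 0}, {"travel": [45, -16, 0], "roll": 0, "jaw": 0}, {"travel": [46, -17, 0], "roll": 0, "jaw": 0}, {"travel": [0, 0, 0], "roll": 0, "jaw": 0}, {"travel": [0, 0, 45], "roll": 0, "jaw": 0}, {"travel": [0, 0, 45], "roll": 0, "jaw": 0}, {"travel": [0, 0, 20], "roll": 0, "jaw": 0}, {"travel": [0, 0, 0], "roll": 0, "jaw": 0}, {"travel": [0, 0, 0], "roll": 0, "jaw": 0}]'

```text
clock: 20.35
tool_pos: [0.4128, -0.2383, 0.0639]
orientation: [-180.0, 0.0, 175.8]
force: [0.9, -0.1, 0.1]
opening: 0.0004
gripper_force: 0.0
```

Call:
apply_moves --targets '[{"travel": [-5, 0, 10], "roll": 0, "jaw": 0}, {"travel": [0, 0, 8], "roll": 0, "jaw": 0}, {"travel": [0, 2, 0], "roll": 0, "jaw": 0}, {"travel": [0, 1, 0], "roll": 0, "jaw": 0}, {"travel": [0, 0, 0], "roll": 0, "jaw": 0}, {"travel": [0, 0, 0], "roll": 0, "jaw": 0}]'

```text
clock: 20.95
tool_pos: [0.418, -0.2357, 0.0454]
orientation: [-180.0, 0.0, 175.8]
force: [-0.9, -0.5, 0.1]
opening: 0.0005
gripper_force: 0.0
```

Call:
apply_moves --targets '[{"travel": [0, 1, 0], "roll": 0, "jaw": 0}, {"travel": [0, 1, 0], "roll": 0, "jaw": 0}, {"travel": [0, 0, 0], "roll": 0, "jaw": 0}, {"travel": [0, 0, 0], "roll": 0, "jaw": 0}]'

```text
clock: 21.35
tool_pos: [0.418, -0.2337, 0.0452]
orientation: [180.0, 0.0, 175.8]
force: [-0.3, 0.3, -0.0]
opening: 0.0006
gripper_force: 0.0
```

Call:
apply_moves --targets '[{"travel": [0, 1, 0], "roll": 0, "jaw": 0}, {"travel": [0, 1, 0], "roll": 0, "jaw": 0}, {"travel": [0, 0, 0], "roll": 0, "jaw": 0}, {"travel": [0, 0, 0], "roll": 0, "jaw": 0}]'

```text
clock: 21.75
tool_pos: [0.4182, -0.2317, 0.0452]
orientation: [180.0, -0.0, 175.8]
force: [-0.3, -0.4, -1.0]
opening: 0.0002
gripper_force: 0.0
```

Call:
apply_moves --targets '[{"travel": [0, 1, 0], "roll": 0, "jaw": 0}, {"travel": [0, 1, 0], "roll": 0, "jaw": 0}, {"travel": [0, 0, 0], "roll": 0, "jaw": 0}]'

```text
clock: 22.05
tool_pos: [0.4183, -0.2296, 0.0452]
orientation: [180.0, -0.0, 175.8]
force: [0.8, -0.1, -0.3]
opening: 0.0002
gripper_force: 0.0
```

Call:
apply_moves --targets '[{"travel": [0, 1, 0], "roll": 0, "jaw": 0}, {"travel": [0, 1, 0], "roll": 0, "jaw": 0}, {"travel": [0, 0, 0], "roll": 0, "jaw": 0}]'

```text
clock: 22.35
tool_pos: [0.4185, -0.2276, 0.0452]
orientation: [-180.0, 0.0, 175.8]
force: [-0.4, 0.2, 0.4]
opening: 0.0007
gripper_force: 0.0
```

Call:
apply_moves --targets '[{"travel": [0, 1, 0], "roll": 0, "jaw": 0}, {"travel": [0, 1, 0], "roll": 0, "jaw": 0}, {"travel": [0, 0, 0], "roll": 0, "jaw": 0}]'

```text
clock: 22.65
tool_pos: [0.4186, -0.2267, 0.0455]
orientation: [-179.9, -0.0, 175.8]
force: [-1.2, -10.4, 1.3]
opening: 0.0006
gripper_force: 4.9
```

Call:
apply_moves --targets '[{"travel": [0, -3, 0], "roll": 0, "jaw": 0}, {"travel": [0, -7, 0], "roll": 0, "jaw": 0}, {"travel": [0, 0, -40], "roll": 0, "jaw": 0}, {"travel": [0, 0, -30], "roll": 0, "jaw": 0}, {"travel": [0, 0, 0], "roll": -8.5, "jaw": 87}, {"travel": [0, 0, 0], "roll": -8.5, "jaw": 87}, {"travel": [0, 0, 0], "roll": -8.5, "jaw": 87}, {"travel": [0, 0, 0], "roll": -8.5, "jaw": 87}, {"travel": [0, 0, 0], "roll": -8.5, "jaw": 87}, {"travel": [0, 0, 0], "roll": -8.5, "jaw": 87}]'

```text
clock: 23.65
tool_pos: [0.4178, -0.2359, 0.1151]
orientation: [180.0, 0.0, -132.9]
force: [-0.1, -0.5, -0.0]
opening: 0.0428
gripper_force: 0.0
```

Call:
apply_moves --targets '[{"travel": [0, 0, 0], "roll": -8.5, "jaw": 87}, {"travel": [0, 0, 0], "roll": -8.5, "jaw": 87}, {"travel": [0, 0, 0], "roll": -8.5, "jaw": 87}, {"travel": [0, 0, 0], "roll": -8.5, "jaw": 87}, {"travel": [0, 0, 0], "roll": -5, "jaw": 87}, {"travel": [0, 0, 0], "roll": 0, "jaw": 87}, {"travel": [0, 0, 0], "roll": 0, "jaw": 87}]'

```text
clock: 24.35
tool_pos: [0.4178, -0.2358, 0.1151]
orientation: [180.0, 0.0, -94.4]
force: [0.6, 0.2, 0.5]
opening: 0.0869
gripper_force: 0.0
```

Call:
apply_moves --targets '[{"travel": [-22, 0, 0], "roll": 0, "jaw": 87}, {"travel": [-23, 0, 0], "roll": 0, "jaw": 87}, {"travel": [0, 0, 20], "roll": 0, "jaw": 87}, {"travel": [0, 0, 18], "roll": 0, "jaw": 87}, {"travel": [0, 0, 0], "roll": 0, "jaw": 87}, {"travel": [0, 0, 0], "roll": 0, "jaw": 87}]'

```text
clock: 24.95
tool_pos: [0.4212, -0.191, 0.0773]
orientation: [180.0, -0.0, -94.3]
force: [-0.5, 0.1, 0.7]
opening: 0.0871
gripper_force: 0.0
```

Call:
apply_moves --targets '[{"travel": [0, 0, 15], "roll": 0, "jaw": 87}, {"travel": [0, 0, 12], "roll": 0, "jaw": 87}, {"travel": [0, 0, 5], "roll": 0, "jaw": 87}, {"travel": [0, 0, 0], "roll": 0, "jaw": 87}, {"travel": [0, 0, 0], "roll": 0, "jaw": 87}]'

```text
clock: 25.45
tool_pos: [0.4217, -0.191, 0.0458]
orientation: [-180.0, -0.0, -94.2]
force: [-0.1, 0.4, 0.2]
opening: 0.087
gripper_force: 0.0
```

Call:
apply_moves --targets '[{"travel": [0, 0, 2], "roll": 0, "jaw": 78}, {"travel": [0, 0, 0], "roll": 0, "jaw": 70}, {"travel": [0, 0, 0], "roll": 0, "jaw": 66}, {"travel": [0, 0, 0], "roll": 0, "jaw": 58}, {"travel": [0, 0, 0], "roll": 0, "jaw": 58}, {"travel": [0, 0, 0], "roll": 0, "jaw": 58}]'

```text
clock: 26.05
tool_pos: [0.4218, -0.1909, 0.0435]
orientation: [-179.9, -0.0, -94.2]
force: [2.1, 0.8, 1.8]
opening: 0.0657
gripper_force: 30.0
```

Call:
apply_moves --targets '[{"travel": [0, 0, -10], "roll": 0, "jaw": 58}, {"travel": [0, 0, -30], "roll": 0, "jaw": 58}, {"travel": [0, 0, -40], "roll": 0, "jaw": 58}, {"travel": [0, 0, -20], "roll": 0, "jaw": 58}, {"travel": [24.4, -27.4, 0], "roll": 8.5, "jaw": 58}, {"travel": [0, 0, 0], "roll": 8.5, "jaw": 58}, {"travel": [0, 0, 0], "roll": 8.5, "jaw": 58}, {"travel": [0, 0, 0], "roll": 8.5, "jaw": 58}, {"travel": [0, 0, 0], "roll": 8.5, "jaw": 58}, {"travel": [0, 0, 0], "roll": 8.5, "jaw": 58}]'

```text
clock: 27.05
tool_pos: [0.4454, -0.217, 0.143]
orientation: [179.9, -0.1, -145.6]
force: [-0.5, -0.0, -3.4]
opening: 0.0654
gripper_force: 30.0
```

Call:
apply_moves --targets '[{"travel": [0, 0, 0], "roll": 8.5, "jaw": 58}, {"travel": [0, 0, 0], "roll": 8.5, "jaw": 58}, {"travel": [0, 0, 0], "roll": 8.5, "jaw": 58}, {"travel": [0, 0, 0], "roll": 8.5, "jaw": 58}, {"travel": [0, 0, 0], "roll": 8.5, "jaw": 58}, {"travel": [0, 0, 0], "roll": 1, "jaw": 58}, {"travel": [0, 0, 0], "roll": 0, "jaw": 58}]'

```text
clock: 27.75
tool_pos: [0.446, -0.2171, 0.1431]
orientation: [180.0, -0.1, 171.5]
force: [-0.5, 0.0, -3.7]
opening: 0.0657
gripper_force: 30.0
```

Call:
apply_moves --targets '[{"travel": [-29.5, -22.3, 0], "roll": 0, "jaw": 58}, {"travel": [-29.5, -22.3, 0], "roll": 0, "jaw": 58}, {"travel": [-29.5, -22.3, 0], "roll": 0, "jaw": 58}, {"travel": [-29.5, -22.2, 0], "roll": 0, "jaw": 58}, {"travel": [0, 0, 30], "roll": 0, "jaw": 58}, {"travel": [0, 0, 25], "roll": 0, "jaw": 58}, {"travel": [0, 0, 10], "roll": 0, "jaw": 58}, {"travel": [0, 0, 0], "roll": 0, "jaw": 58}, {"travel": [0, 0, 0], "roll": 0, "jaw": 58}]'

```text
clock: 28.65
tool_pos: [0.5503, -0.3233, 0.0791]
orientation: [-180.0, 0.0, 171.4]
force: [0.3, -0.4, -3.2]
opening: 0.0658
gripper_force: 30.0
```

```bash
python3 - <<'E'
from h import *
s=ctrl.snapshot("scene")[:,:,::-1];t=cv2.imread("pics/t3.png");t0=cv2.imread("pics/top0.png")
cv2.imwrite("pics/s4.png",s)
# block in t3 : fit using gold mask
h=cv2.cvtColor(t,cv2.COLOR_BGR2HSV)
a=cv2.resize(t0[232:274,374:418],None,fx=9,fy=9,interpolation=cv2.INTER_CUBIC);b=cv2.resize(s[195:250,335:395],None,fx=6.5,fy=6.5,interpolation=cv2.INTER_CUBIC)
c=np.zeros((400,800,3),np.uint8);c[:378,:396]=a;c[:b.shape[0],400:790]=b
cv2.imwrite("pics/h1.png",c)
Z=lambda p:(np.array(p)-[400,0])/9+[335,278]-.45
from scipy.optimize import least_squares
cs=[((477,70),(.033,.02)),((610,76),(.033,-.02)),((601,293),(-.033,-.02)),((467,289),(-.033,.02))]
f=lambda p:np.ravel([proj("top",place(p,(*l,.036)))[0]-Z(c) for c,l in cs])
r=least_squares(f,[.42,-.19,-.07]);print("block at stop",r.x,np.degrees(r.x[2]),f(r.x).round(2))
E
```

```text
block at stop [ 0.4235 -0.1925 -0.0626] -3.584281956521214 [ 0.1   0.07 -0.21  0.1  -0.11  0.05  0.21 -0.21]
```

View pics/h1.png

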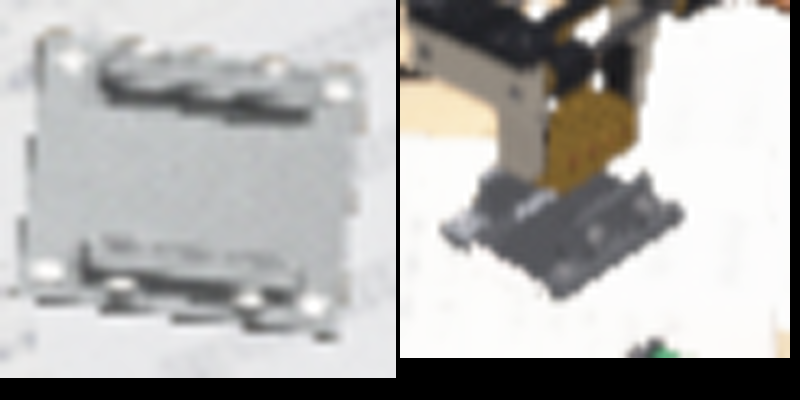

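```bash
python3 - <<'E'
from h import *
Z=lambda p:np.array(p)/9+[374,232]-.45
sc=[unproj("top",Z(p),.013)[:2] for p in((72,60),(338,90),(312,305),(48,270))]
pl=[unproj("top",Z(p),.010)[:2] for p in((40,35),(360,72),(338,335),(22,300))]
for q in(sc,pl):
    q=np.array(q);d=(q[0]-q[1])+(q[3]-q[2]);e=(q[0]-q[3])+(q[1]-q[2])
    print(q.mean(0),np.degrees(np.arctan2(d[1],d[0])),np.degrees(np.arctan2(e[1],e[0]))+90,np.linalg.norm(d)/2,np.linalg.norm(e)/2)
E
```

```text
[ 0.5524 -0.3242] 82.12701222335575 81.35974701822838 0.08378458909891218 0.06797750117056502
[ 0.5515 -0.3238] 82.66254028832111 83.71722409701593 0.1006387046810923 0.08419583237354046
```

The screws and plate corners put the holder at about (0.5503, -0.3225), 81.6° after bias correction. That's within 1 mm of the hover pose, so I'll lower now.

Call:
apply_moves --targets '[{"travel": [0, 0.6, 4], "roll": 0, "jaw": 58}, {"travel": [0, 0, 4], "roll": 0, "jaw": 58}, {"travel": [0, 0, 4], "roll": 0, "jaw": 58}, {"travel": [0, 0, 4], "roll": 0, "jaw": 58}, {"travel": [0, 0, 4], "roll": 0, "jaw": 58}, {"travel": [0, 0, 0], "roll": 0, "jaw": 58}, {"travel": [0, 0, 0], "roll": 0, "jaw": 58}]'

```text
clock: 29.4
tool_pos: [0.5499, -0.3226, 0.0579]
orientation: [-180.0, -0.0, 171.3]
force: [0.5, 0.0, -3.2]
opening: 0.0655
gripper_force: 30.0
```

Call:
apply_moves --targets '[{"travel": [0, 0, 4], "roll": 0, "jaw": 58}, {"travel": [0, 0, 4], "roll": 0, "jaw": 58}, {"travel": [0, 0, 3], "roll": 0, "jaw": 58}, {"travel": [0, 0, 1], "roll": 0, "jaw": 58}, {"travel": [0, 0, 0], "roll": 0, "jaw": 58}, {"travel": [0, 0, 0], "roll": 0, "jaw": 58}]'

```text
clock: 30.0
tool_pos: [0.55, -0.3226, 0.0462]
orientation: [-180.0, 0.0, 171.3]
force: [-0.5, -0.1, -3.9]
opening: 0.0657
gripper_force: 30.0
```

Call:
apply_moves --targets '[{"travel": [0, 0, 1], "roll": 0, "jaw": 58}, {"travel": [0, 0, 1], "roll": 0, "jaw": 58}, {"travel": [0, 0, 0], "roll": 0, "jaw": 58}, {"travel": [0, 0, 0], "roll": 0, "jaw": 58}]'

```text
clock: 30.4
tool_pos: [0.5499, -0.3226, 0.0441]
orientation: [180.0, -0.0, 171.3]
force: [0.4, -0.3, -3.1]
opening: 0.0658
gripper_force: 30.0
```

Call:
apply_moves --targets '[{"travel": [0, 0, 0.6], "roll": 0, "jaw": 58}, {"travel": [0, 0, 0.5], "roll": 0, "jaw": 58}, {"travel": [0, 0, 0], "roll": 0, "jaw": 58}, {"travel": [0, 0, 0], "roll": 0, "jaw": 58}]'

```text
clock: 30.8
tool_pos: [0.55, -0.3226, 0.0435]
orientation: [-180.0, 0.0, 171.3]
force: [-2.4, 1.7, 2.6]
opening: 0.0655
gripper_force: 30.0
```

Seated, with about 6 N on the floor. I'll release gently, retreat clear, and check.

Call:
apply_moves --targets '[{"travel": [0, 0, 0], "roll": 0, "jaw": 70}, {"travel": [0, 0, 0], "roll": 0, "jaw": 80}, {"travel": [0, 0, 0], "roll": 0, "jaw": 80}, {"travel": [0, 0, 0], "roll": 0, "jaw": 80}]'

```text
clock: 31.2
tool_pos: [0.5501, -0.3226, 0.0431]
orientation: [-180.0, 0.0, 171.3]
force: [-0.1, -0.3, 0.3]
opening: 0.0797
gripper_force: 0.0
```

Call:
apply_moves --targets '[{"travel": [0, 0, -15], "roll": 0, "jaw": 80}, {"travel": [0, 0, -40], "roll": 0, "jaw": 80}, {"travel": [0, 0, -45], "roll": 0, "jaw": 80}, {"travel": [0, 0, -45], "roll": 0, "jaw": 80}, {"travel": [0, -45, -20], "roll": 0, "jaw": 80}, {"travel": [0, -45, 0], "roll": 0, "jaw": 80}, {"travel": [0, -45, 0], "roll": 0, "jaw": 80}, {"travel": [0, -45, 0], "roll": 0, "jaw": 80}, {"travel": [0, 0, 0], "roll": 0, "jaw": 80}]'

```text
clock: 32.1
tool_pos: [0.5208, -0.5051, 0.2069]
orientation: [-180.0, -0.1, 171.0]
force: [0.4, 0.8, 0.1]
opening: 0.0798
gripper_force: 0.0
```

```bash
python3 - <<'E'
from h import *
s=ctrl.snapshot("scene")[:,:,::-1];t=ctrl.snapshot("top")[:,:,::-1]
cv2.imwrite("pics/s5.png",s);cv2.imwrite("pics/t5.png",t)
a=cv2.resize(t[232:274,374:418],None,fx=9,fy=9,interpolation=cv2.INTER_CUBIC);b=cv2.resize(s[200:250,335:395],None,fx=6.5,fy=6.5,interpolation=cv2.INTER_CUBIC)
c=np.zeros((600,800,3),np.uint8);c[:378,:396]=a;c[:b.shape[0],400:790]=b
d=t[190:330,150:480];c[385:525,:330]=d;e=s[190:360,190:460];c[340:510,400:670]=e
cv2.imwrite("pics/f1.png",c)
E
```

```text
(no output)
```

View pics/f1.png

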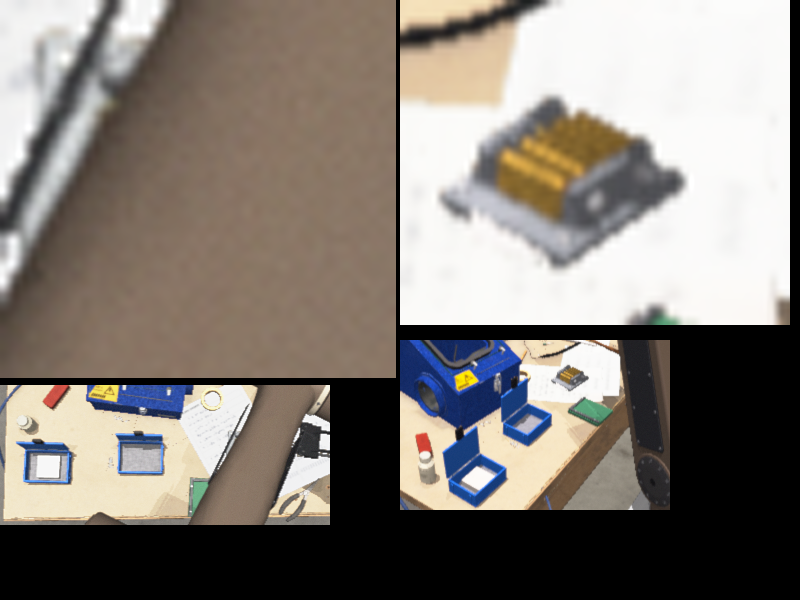

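The final scene crop shows the block seated between the walls, grooves up. Its near end, about (500,188) to (563,218), is in line with the wall ends. Both lids stand open, the steel block is still in its case, and the bystanders look untouched. I'll hand it in.

```bash
python3 -c "
from plant import ctrl
print(ctrl.close_job())"
```

```text
the job is handed in; nothing more can be done
None
```

The job is handed in at about 32 s: both lids stand open, and the brass block was set in the stop corner, then seated grooves-up in the holder. Its ends look flush in one camera view; the arm hid the other.

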